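# Cull the chipped jig cover, seat a sound one on its hidden pin and hold it down

## Task

One of the three aluminium jig covers has a broken-off corner: drop that one in the blue scrap bin first. Then put one of the two sound covers into the channel of the green jig, lined up with it, slide it along until it drops over the locating pin hidden beneath it, and press it fully down against the springy yellow rails onto its stops. Finish still gripping or pushing the cover so that it stays fully down; leave the other sound cover and the things lying round about where they are.

Things in the scene. Friction and masses are not known exactly. Their poses are not given: they have to be found in the camera images.
- jig: green jig base, fixed to the bench: slab 124 (x) x 92 (y) x 10 mm with two steel side walls along x, 100 mm long, forming a channel open at both ends, 63 mm wide (for a cover's 60 mm width). The walls' inner faces are upright to 29 mm above the bench, then lead outward at 45 degrees to the top at 33.5 mm. Origin: middle of the jig's underside, on the bench; x along the channel, z up
- jig_pin_line (a point): point on the channel's centre line, 24 mm above the jig's middle, axes as the jig's: the height of the locating pin's tip. The brass pin (12 mm thick, chamfered tip) stands on the centre line somewhere between x = -9 and +9 mm from this point, elsewhere every time and not reported: slide a cover to find it. Until the pin is in its hole, a cover's underside rides at this height
- jig_stop (a point): point 13 mm above the jig's middle, level with its four stop buttons: height of a cover's underside when pressed home. With the pin in its hole but not pressed, the cover rests on the lifter rails 5 mm above this point (6 mm lower than when riding on the pin's tip)
- lifter (a joint): two yellow sprung lifter rails in the jig, along the channel at y = +-23.5 mm, 90 mm long: 0 = up, 0.005 = pressed down by a cover that is on its stops (m; travel limit 0.0065). The springs start to yield at 5 N and take 9 N at 0.005; a cover's own weight does not press them down
- cover_a_grip (a point): sound aluminium jig cover, loose, 0.2-0.32 kg: plate 90 (x) x 60 (y) x 22 mm, four whole corners, black grip bar on top 56 (x) x 16 x 36 mm high; same when turned half a turn. Blind hole 15 mm wide, 14 deep in the middle of the underside. This point: inside the bar, on the cover's centre line, 46 mm above the underside, 12 below the bar's top; x along plate and bar, z up
- cover_b_grip (a point): second sound aluminium jig cover, loose, 0.2-0.32 kg: plate 90 (x) x 60 (y) x 22 mm, four whole corners, black grip bar on top 56 (x) x 16 x 36 mm high; same when turned half a turn. Blind hole 15 mm wide, 14 deep in the middle of the underside. This point: inside the bar, on the cover's centre line, 46 mm above the underside, 12 below the bar's top; x along plate and bar, z up
- cover_chipped_grip (a point): the chipped cover: like the sound ones (grip bar, height and weight the same), but with one corner broken away, a piece 33 mm along x and 24 mm along y missing at its +x +y corner. This point lies inside the grip bar, 46 mm above the underside; x along the plate and bar, z up
- scrap_bin: blue plastic scrap bin, open on top, fixed to the bench: 133 (x) x 213 (y) x 90 mm high outside, about 100 x 165 mm inside at the floor, which is 8 mm up; it stands on a 4.5 mm thick brown mat. Origin: middle of its underside, y along its long side
- casting: light grey casting, open-topped, 60 x 110 x 28 mm, loose, a bystander; origin in the middle of its underside
- block_near: dark locating block with a steel stud, 24 x 60 x 29 mm, loose, a bystander; origin in the middle of its underside
- block_far: dark locating block with a yellow stud, 24 x 59 x 27 mm, loose, a bystander; origin in the middle of its underside

How it is judged:
By the outcome, as a careful person would: the job done as asked, in the order asked, and still so for the second after the job is handed in, while the arm keeps its last pose, push and grip.
It also fails if it takes over 72 s, if anything falls off the work surface, if the arm or the gripper's body presses on something with over 40 N, if the wrist force passes 120 N, or if a joint passes its speed limit or range.

## Robot

A 6-joint arm with a two-finger parallel gripper is mounted at the origin on a cart in front of the work surface, level with it; the furniture and walls round the work are solid. World frame = base frame: x ahead of the robot, y to its left, z up, the work surface at z = 0. Lengths are in mm, angles in rad, forces in N, time in s.
With the tool pointing down it reaches from about 300 to 750 mm from the base axis. Payload 8.5 kg.
Tool frame: the origin (TCP) lies midway between the tips of the shut fingers; the grasp point (between the pads) lies 19 mm behind it; z points along the fingers, y is the line along which they close (so a half turn about z gives the same grasp; the last joint's range is limited). The gripper opens to 85 mm and grips with 20 to 120 N. Pads are 22 mm wide; open, the fingers measure 114 mm over their backs; the gripper's body (76 mm by 85 mm) begins 54 mm behind the grasp point. The pads swing forward as they close: fully open they stand 13 mm farther back than shut.
Start: joints at [0.896, 0.381, 1.297, -0, 1.464, -0.215], TCP at [244.062, 492.863, 231.322] pointing down, gripper open.
Joint ranges: [-3.11, 3.11], [-0.89, 2.33], [0.22, 2.48], [-1.42, 4.56], [0.17, 2.85], [-2.88, 2.88]. Speed limits (rad/s): [2.39, 2.39, 3.14, 3.14, 3.14, 3.14].

## Interface

Orientations are given as a unit quaternion [x, y, z, w].
In Python, from cell import ctrl gives the robot as it stands.
- The arm moves only by the shell command python3 -m crank 'ROWS' [FORCE]. ROWS is JSON, a list that holds one entry, the list of rows, each a list of 7 numbers: the shift along the tool's x, y, z in mm, then the turn, a rotation vector about the tool's x, y, z in degrees, then the gripper's target within -1 to 1 (fully open at 1, half-way at 0, shut at -1). A call has 1 to 10 rows; each row is the pose to reach, as a shift and turn from the pose commanded when the call began, along the tool's axes at that moment; what a row does not reach only later rows make up. A row lasts 1/8 s, in which the tool goes at most 62.5 mm and 10.7 degrees, less where a joint would pass 70% of its speed; a pose out of reach is approached as far as the arm can. A call with a gripper value outside its range is refused whole. The fingers move at their own pace and stop on an object; FORCE is the grip in N (left out, the last holds). Time passes only in rows, so rows that repeat a pose let the fingers close. It gives the time, the measured TCP pose, the force, the opening and the grip force at its end, in the units of the state.
- ctrl.sense(): the state, without advancing time (a new reading comes with each control period).
- ctrl.camera(name): name is "scene" or "top" or "wrist"; returns a dict with "frame" (480x640x3 uint8, red, green, blue), "depth" (480x640 float32, mm along the optical axis (not along the pixel's ray), 0 where there is no reading), "K" (3x3 intrinsics, pixels), "D" ([k1, k2, p1, p2, k3] as OpenCV has them; the pictures are not rectified), "R" (3x3) and "t" (3): a world point X has camera coordinates R X + t. Camera axes: x right, y down, z forward; pixel columns grow to the right and rows downward; lengths in mm; the calibration is good to about 2 mm. A picture is of the moment at which its call begins.
- ctrl.close_job(): hands the job in; it is judged then, once.
The state is a dict: "time_s": time; "q": joint angles; "qvel": joint speeds; "joint_torque": joint torques, N m; "tool_pos": TCP position; "orientation": TCP orientation; "wrist_force": force on the tool from outside, world axes, zero at the start; "moment": the same for the moment, N m; "width": finger opening in mm; "grasp_force": force on a finger pad.
Only numpy, scipy, OpenCV 4.12 (cv2) and the standard library are available. Lean on these libraries where they do the work, as an engineer would, in place of code of your own. Each camera call takes 0.05 s, during which the arm holds its last target. There are 200 camera calls.

## Working session

There is one attempt and no reset: what is moved stays moved. The work goes in short steps, Python scripts to look and compute and a shell command to move; the robot and the scene stay as the last step left them, time stands still between calls to the robot, and variables do not carry over. Pictures are saved under pics/ and viewed, at most 10 in all, crops included, and the job is handed in when it is done.

```bash
ls; mkdir -p pics
python3 - <<'E'
from cell import ctrl
import cv2,numpy as np
s=ctrl.sense();print(s)
for n in("top","scene"):
    c=ctrl.camera(n);cv2.imwrite(f"pics/{n}0.png",c["frame"][...,::-1]);np.savez(f"pics/{n}0.npz",**c)
    print(n,c["K"].round(1).tolist(),c["D"],c["R"].round(3).tolist(),c["t"], (c["depth"]>0).mean())
E
```

```text
pics
{'time_s': 0.0, 'q': array([ 8.95751607e-01,  3.81234011e-01,  1.29824518e+00,  5.56302063e-06,
        1.46363225e+00, -2.15279186e-01]), 'qvel': array([-5.10665811e-05,  1.20707165e-03, -7.73685914e-04,  1.37891174e-03,
       -8.56857814e-04,  6.81163725e-04]), 'joint_torque': array([ 1.65534108e-03, -4.48466206e+01, -2.31281877e+01, -6.41871247e-05,
        4.73960827e-03, -5.82010898e-06]), 'tool_pos': array([243.85993747, 492.65783282, 230.69663341]), 'orientation': array([ 2.27863602e-01,  9.73692766e-01, -6.84193876e-04, -3.29494178e-04]), 'wrist_force': array([-0.10498141,  0.73039562,  0.80949115]), 'moment': array([-0.04550891, -0.0304002 , -0.03853276]), 'grasp_force': 0.0, 'width': 85.65997614193886}
top [[569.1, 0.0, 322.8], [0.0, 569.1, 248.2], [0.0, 0.0, 1.0]] [-0.04022288  0.          0.          0.          0.        ] [[-0.001, -1.0, -0.008], [-0.999, 0.002, -0.045], [0.045, 0.008, -0.999]] [  34.29612464  601.3263069  1064.20172668] 0.9961197916666666
scene [[575.2, 0.0, 313.9], [0.0, 575.2, 247.6], [0.0, 0.0, 1.0]] [0.02940204 0.         0.         0.         0.        ] [[0.563, -0.827, 0.001], [-0.46, -0.314, -0.83], [0.687, 0.467, -0.558]] [-296.16011611  345.43308388  673.92673882] 0.994609375
```

View pics/top0.png

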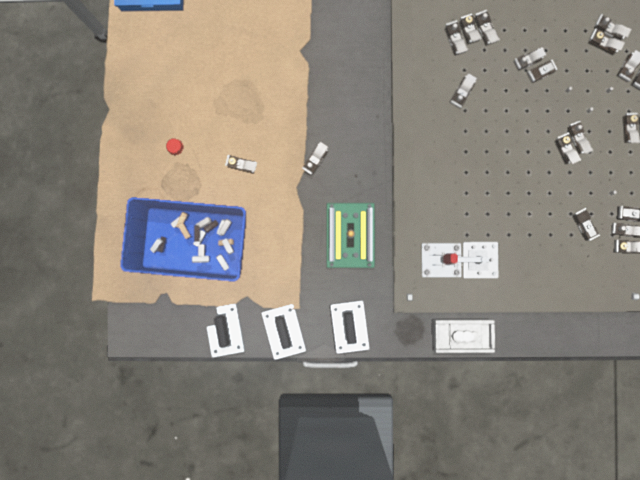

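View pics/scene0.png

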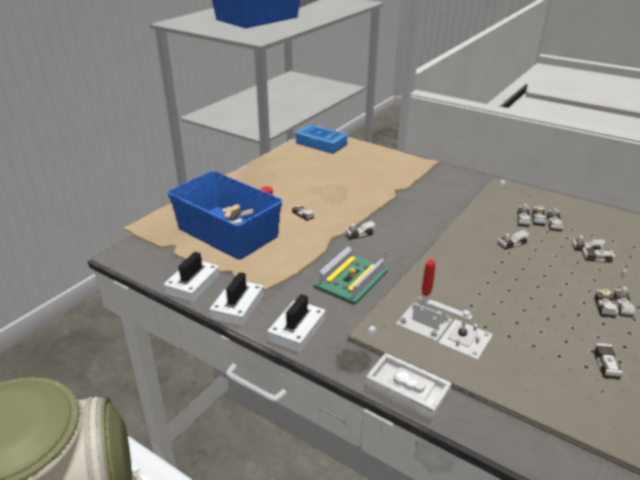

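The top view shows the chipped cover at about (226,331), with its upper-left corner missing. The sound covers are at (284,331) and (350,327), the jig at (351,236) with its pin showing near (351,233), and the bin at (184,239). The scene view shows the same layout, with bars at about (191,266), (236,290) and (298,312).

```bash
cat > h.py <<'E'
import numpy as np,cv2
def rays(c,uv):
    p=cv2.undistortPoints(np.asarray(uv,float).reshape(-1,1,2),c["K"],np.asarray(c["D"],float))[:,0]
    return np.c_[p,np.ones(len(p))]
def plane(c,uv,z):
    d=rays(c,uv)@c["R"]; o=-c["R"].T@c["t"]
    return o+d*((z-o[2])/d[:,2])[:,None]
def cloud(c):
    v,u=np.mgrid[:480,:640]; r=rays(c,np.c_[u.ravel(),v.ravel()])
    P=(r*c["depth"].reshape(-1,1)-c["t"])@c["R"]
    P[c["depth"].ravel()<=0]=np.nan
    return P.reshape(480,640,3)
def tri(cs,uvs):
    A=np.zeros((3,3));b=np.zeros(3)
    for c,uv in zip(cs,uvs):
        d=(rays(c,[uv])@c["R"])[0];d/=np.linalg.norm(d);M=np.eye(3)-np.outer(d,d);A+=M;b+=M@(-c["R"].T@c["t"])
    return np.linalg.solve(A,b)
def rect(P):
    (x,y),(w,h),a=cv2.minAreaRect(P[:,:2].astype(np.float32))
    if w<h:w,h,a=h,w,a+90
    return np.round([x,y,w,h,(a+90)%180-90],1)
E
python3 - <<'E'
from h import *
cs={}
for n in("top","scene"):
    c=dict(np.load(f"pics/{n}0.npz"));cs[n]=c;P=cloud(c);f=c["frame"].astype(int);hsv=cv2.cvtColor(c["frame"],cv2.COLOR_RGB2HSV)
    print(n)
    X=P[...,0];Y=P[...,1];Z=P[...,2]
    reg=(X>280)&(X<600)&(Y>-60)&(Y<300)
    dark=reg&(f.max(2)<60)&(Z>8)&(X<480)
    k,l,st,ce=cv2.connectedComponentsWithStats(dark.astype(np.uint8))
    for i in range(1,k):
        if st[i,4]>60:
            m=l==i; z=np.percentile(Z[m],[10,50,90]);t=m&(Z>z[2]-6)
            uv=np.argwhere(m)[:,::-1]
            print("bar",ce[i].round(1),st[i,4],"z",z.round(1),"toprect",rect(P[t]), "plane58",rect(plane(c,uv,58)) if n=="top" else "")
    wh=reg&(f.min(2)>165)&(X<480)&(Z>10)
    k,l,st,ce=cv2.connectedComponentsWithStats(wh.astype(np.uint8))
    for i in range(1,k):
        if st[i,4]>300:
            m=l==i;uv=np.argwhere(m)[:,::-1];print("plate",ce[i].round(1),"z",np.percentile(Z[m],[10,50,90]).round(1),"r22",rect(plane(c,uv,22)),"cl",rect(P[m]))
    g=reg&(hsv[...,0]>60)&(hsv[...,0]<90)&(hsv[...,1]>90)
    uv=np.argwhere(g)[:,::-1];print("jig",np.nanmedian(Z[g]),rect(plane(c,uv,10)))
    yl=reg&(hsv[...,0]>24)&(hsv[...,0]<35)&(hsv[...,1]>150)
    k,l,st,ce=cv2.connectedComponentsWithStats(yl.astype(np.uint8))
    for i in range(1,k):
        if st[i,4]>40:
            uv=np.argwhere(l==i)[:,::-1];print("rail",ce[i].round(1),np.nanmedian(Z[l==i]),rect(plane(c,uv,18)))
    b=(hsv[...,0]>105)&(hsv[...,0]<125)&(hsv[...,1]>120)&(X>300)&(X<800)&(Y>100)&(Y<500)
    t=b&(Z>85);print("binrim",np.nanpercentile(Z[b],[5,50,95,99]),rect(P[t]) if t.sum()>10 else "")
im=cs["top"]["frame"][190:370,200:400];s=cs["scene"]["frame"][240:350,150:400]
cv2.imwrite("pics/c1.png",np.vstack([cv2.resize(im,None,fx=3,fy=3,interpolation=2)])[...,::-1])
E
```

```text
top
plate [227.1 336.2] z [17.5 20.6 23.3] r22 [441.9 217.9  78.9  60.4  10.5] cl [441.6 219.   79.   59.4   9.9]
plate [283.2 334.4] z [18.  20.7 23.6] r22 [444.6 107.8  88.8  60.7  15.2] cl [444.2 108.2  89.1  60.5  15.4]
plate [349.6 333. ] z [18.1 20.5 23.2] r22 [446.2 -16.5  74.8  59.9   7.2] cl [446.  -16.7  75.2  60.1   7. ]
  return np.nanmean(a, axis, out=out, keepdims=keepdims)
Traceback (most recent call last):
  File "h.py", line 6, in plane
    d=rays(c,uv)@c["R"]; o=-c["R"].T@c["t"]
      ~~~~^^^^^^
  File "h.py", line 3, in rays
    p=cv2.undistortPoints(np.asarray(uv,float).reshape(-1,1,2),c["K"],np.asarray(c["D"],float))[:,0]
      ~~~~~~~~~~~~~~~~~~~^^^^^^^^^^^^^^^^^^^^^^^^^^^^^^^^^^^^^^^^^^^^^^^^^^^^^^^^^^^^^^^^^^^^^^
cv2.error: OpenCV(4.12.0) /io/opencv/modules/calib3d/src/undistort.dispatch.cpp:347: error: (-215:Assertion failed) CV_IS_MAT(_src) && CV_IS_MAT(_dst) && (_src->rows == 1 || _src->cols == 1) && (_dst->rows == 1 || _dst->cols == 1) && _src->cols + _src->rows - 1 == _dst->rows + _dst->cols - 1 && (CV_MAT_TYPE(_src->type) == CV_32FC2 || CV_MAT_TYPE(_src->type) == CV_64FC2) && (CV_MAT_TYPE(_dst->type) == CV_32FC2 || CV_MAT_TYPE(_dst->type) == CV_64FC2) in function 'cvUndistortPointsInternal'
```

```bash
cat > m.py <<'E'
from h import *
cs={}
for n in("top","scene"):
    c=dict(np.load(f"pics/{n}0.npz"));cs[n]=c;P=cloud(c);f=c["frame"].astype(int);hsv=cv2.cvtColor(c["frame"],cv2.COLOR_RGB2HSV)
    print(n);X=P[...,0];Y=P[...,1];Z=P[...,2]
    reg=(X>330)&(X<720)&(Y>-70)&(Y<280)
    def comps(m,a,lab,z):
        k,l,st,ce=cv2.connectedComponentsWithStats(m.astype(np.uint8))
        for i in range(1,k):
            if st[i,4]>a:
                q=l==i;uv=np.argwhere(q)[:,::-1]
                print(lab,ce[i].round(1),st[i,4],"z",np.percentile(Z[q],[5,50,95]).round(1),f"plane{z}",rect(plane(c,uv,z)),"cloud",rect(P[q]))
    r2=reg&(X<515)
    comps(r2&(f.max(2)<90)&(Z>48)&(Z<70),20,"bar",58)
    comps(r2&(f.min(2)>150)&(Z>10)&(Z<40),300,"plate",22)
    comps(reg&(X>520)&(hsv[...,0]>60)&(hsv[...,0]<90)&(hsv[...,1]>90),100,"jig",10)
    comps(reg&(X>520)&(hsv[...,0]>22)&(hsv[...,0]<35)&(hsv[...,1]>150),30,"rail",18)
    b=(hsv[...,0]>105)&(hsv[...,0]<125)&(hsv[...,1]>120)&(X>300)&(X<800)&(Y>100)&(Y<500)
    comps(b&(Z>80),60,"rim",94)
im=cs["top"]["frame"][190:370,200:400]
cv2.imwrite("pics/c1.png",cv2.resize(im,None,fx=3,fy=3,interpolation=2)[...,::-1])
E
python3 m.py
```

```text
top
bar [346.9 326.2] 81 z [50.8 56.1 58.8] plane58 [ 4.561e+02 -1.140e+01  5.220e+01  1.260e+01 -2.000e-01] cloud [ 4.557e+02 -1.140e+01  5.230e+01  1.280e+01 -4.000e-01]
bar [221.  330.7] 151 z [49.8 55.6 59.5] plane58 [449.3 217.8  53.1  15.9  10.3] cloud [448.9 218.9  52.8  15.3  10.3]
plate [281.8 324.3] 1559 z [11.5 19.9 23.8] plane22 [464.4 111.6 129.   86.   15.2] cloud [463.7 112.8 129.2  87.4  14.9]
plate [349.1 326.6] 1209 z [17.3 20.5 24. ] plane22 [454.  -15.6  90.7  59.9   7.2] cloud [453.5 -15.7  90.7  60.    7.3]
plate [227.2 332.2] 939 z [16.3 20.5 24.1] plane22 [447.7 218.9  90.6  60.5  10.3] cloud [447.3 220.   90.7  59.4  10. ]
rim [177.1 240.9] 839 z [81.9 91.9 95.5] plane94 [614.7 279.3 211.4 129.7  84.7] cloud [614.9 280.  211.9 130.1  84.7]
scene
bar [188.9 262.3] 227 z [49.2 58.6 61.5] plane58 [441.5 216.4  61.4  23.6  12.1] cloud [444.3 219.7  54.2  15.6   9.5]
bar [235.3 284.1] 235 z [48.6 58.6 60.9] plane58 [439.  104.1  64.6  21.1  18.4] cloud [442.5 108.   55.2  15.3  14.9]
bar [296.8 306.6] 263 z [49.3 58.6 60.8] plane58 [448.9 -18.4  65.6  19.9   7.7] cloud [452.1 -16.4  55.7  14.1   9.1]
plate [192.4 278.7] 665 z [19.7 24.  26.3] plane22 [449.8 222.2  98.1  65.1  10.1] cloud [455.8 222.6 112.3  62.9   8.5]
plate [238.3 300.7] 806 z [19.2 23.9 26.2] plane22 [447.4 109.7  98.5  64.8  15.7] cloud [449.5 110.8 104.8  62.7  14.5]
plate [297.3 325.1] 908 z [19.7 23.7 26. ] plane22 [453.8 -14.6  93.3  64.5   7.1] cloud [453.3 -13.9  94.1  61.8   7.8]
jig [344.4 287.8] 474 z [ 7.8 11.4 13.6] plane10 [ 6.223e+02 -1.920e+01  1.220e+02  8.850e+01 -6.000e-01] cloud [ 6.227e+02 -1.940e+01  1.208e+02  8.840e+01 -2.000e-01]
rail [340.1 269.3] 139 z [15.2 19.4 21.5] plane18 [6.259e+02 6.200e+00 9.170e+01 9.900e+00 2.000e-01] cloud [625.1   5.6  89.4   8.8  -1.1]
rim [223.8 200.1] 1578 z [81.1 90.  96.7] plane94 [607.5 277.4 228.8 146.8  84.5] cloud [612.3 281.2 215.7 134.7  84.5]
```

View pics/c1.png

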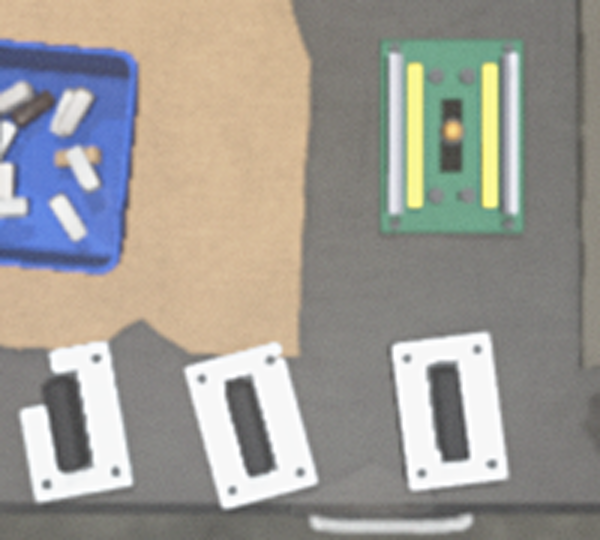

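The crop shows the chipped cover with its missing corner at about (45,380), the two sound covers whole at (250,425) and (450,410), and the brass pin at about (453,130), slightly +x of the jig's middle.

```bash
cat > go.py <<'E'
import sys,numpy as np
from scipy.spatial.transform import Rotation as Ro
from cell import ctrl
# usage: go.py x y z yawOfToolY_deg
s=ctrl.sense();R=Ro.from_quat(s["orientation"]);x,y,z,a=map(float,sys.argv[1:5])
a=np.radians(a);c=R.as_matrix()[:,1];cur=np.arctan2(c[1],c[0])
if abs((a-cur+np.pi)%(2*np.pi)-np.pi)>np.pi/2:a+=np.pi
ty=np.array([np.cos(a),np.sin(a),0]);tz=np.array([0,0,-1.]);T=Ro.from_matrix(np.c_[np.cross(ty,tz),ty,tz])
print("t",round(s["time_s"],2),"pos",s["tool_pos"].round(1),"yawY",np.degrees(cur).round(2),"q",s["q"].round(2),"F",s["wrist_force"].round(1),"w",round(s["width"],1),round(s["grasp_force"],1))
print("shift",R.inv().apply(np.array([x,y,z])-s["tool_pos"]).round(1),"turn",np.degrees((R.inv()*T).as_rotvec()).round(2))
E
python3 go.py 448 219 190 100
```

```text
t 0.1 pos [243.9 492.7 230.8] yawY 63.66 q [ 0.9   0.38  1.3  -0.    1.46 -0.22] F [ 1.  -0.5 -0.1] w 85.4 0.0
shift [-304.3 -154.6   40.9] turn [ -0.06  -0.04 -36.34]
```

```bash
python3 -m crank '[[[-304,-155,41,0,0,-36.3,1],[-304,-155,41,0,0,-36.3,1],[-304,-155,41,0,0,-36.3,1],[-304,-155,41,0,0,-36.3,1],[-304,-155,41,0,0,-36.3,1],[-304,-155,41,0,0,-36.3,1],[-304,-155,41,0,0,-36.3,1],[-304,-155,41,0,0,-36.3,1],[-304,-155,41,0,0,-36.3,1]]]' 60
python3 - <<'E'
from h import *
from cell import ctrl
c=ctrl.camera("wrist");cv2.imwrite("pics/w1.png",c["frame"][...,::-1]);np.savez("pics/w1.npz",**c)
P=cloud(c);Z=P[...,2];X=P[...,0];Y=P[...,1]
print("cam",-c["R"].T@c["t"],np.nanpercentile(Z,[5,50,95]))
m=(Z>48)&(Z<66)&(X>400)&(X<500)&(Y>180)&(Y<260);print(m.sum(),np.median(Z[m]),rect(P[m]))
m=(Z>12)&(Z<35)&(X>380)&(X<510)&(Y>170)&(Y<265)&(c["frame"].min(2)>140);print(m.sum(),np.median(Z[m]),rect(P[m]))
E
python3 go.py 448 219 27 100
```

```text
time_s: 1.23
tool_pos: [447.0, 220.0, 190.4]
orientation: [-0.088, 0.996, 0.0, -0.0]
wrist_force: [0.3, 0.3, -0.0]
width: 85.2
grasp_force: 0.0
cam [376.54984807 207.27576357 334.79576364] [-800.43272178    1.75566109  283.7710477 ]
1203 59.376615902326826 [447.8 219.7  54.9  15.9  10. ]
3444 23.760432915958567 [456.  214.  118.   73.6  -7.2]
t 1.27 pos [447.  220.  190.5] yawY 100.06 q [ 0.22  0.33  1.51  0.    1.31 -1.53] F [-0.4  0.7  0.1] w 85.2 0.0
shift [ -0.7  -1.2 163.5] turn [0.01 0.01 0.06]
```

View pics/w1.png

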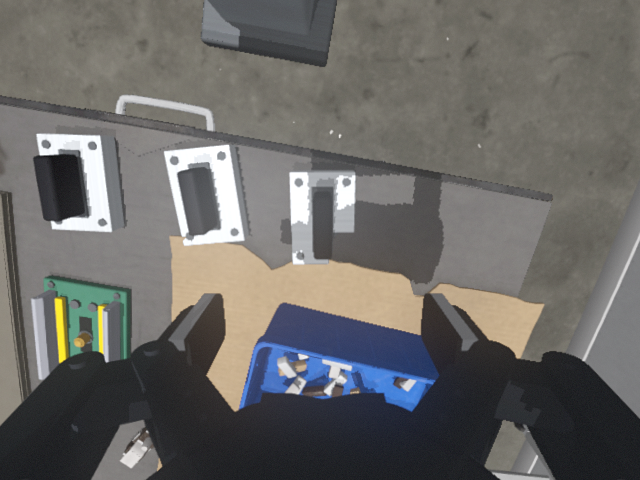

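The wrist view shows the chipped cover with its bar centred at about (322,222). It agrees with the top view to about 1 mm, at (447.8, 219.7) with the top near 59 mm. I'll grasp it next.

```bash
python3 -m crank '[[[0,0,60,0,0,0,1],[0,0,120,0,0,0,1],[-1,0,150,0,0,0,1],[-1,0,162.5,0,0,0,1],[-1,0,162.5,0,0,0,1],[-1,0,162.5,0,0,0,-1],[-1,0,162.5,0,0,0,-1],[-1,0,162.5,0,0,0,-1],[-1,0,162.5,0,0,0,-1],[-1,0,162.5,0,0,0,-1]]]' 70; python3 go.py 614 280 290 100
```

```text
time_s: 2.52
tool_pos: [448.9, 219.3, 28.2]
orientation: [-0.087, 0.996, 0.0, 0.0]
wrist_force: [-0.4, -0.2, 6.2]
width: 15.2
grasp_force: 68.7
t 2.52 pos [448.9 219.3  28.2] yawY 99.95 q [ 0.22  0.55  1.71 -0.    0.88 -1.53] F [-0.4 -0.2  6.2] w 15.2 68.7
shift [-173.3   31.3 -261.7] turn [ 0.    0.04 -0.05]
```

```bash
python3 -m crank '[[[0,0,-20,0,0,0,-1],[0,0,-60,0,0,0,-1],[0,0,-115,0,0,10,-1],[0,0,-150,0,0,20,-1],[-25,5,-165,0,0,30,-1],[-70,13,-165,0,0,40,-1],[-115,22,-165,0,0,50,-1],[-150,28,-165,0,0,60,-1],[-173,31,-165,0,0,70,-1],[-173,31,-165,0,0,80,-1]]]' 70; python3 go.py 614 280 190 -5.3
```

```text
time_s: 3.78
tool_pos: [614.6, 279.8, 190.9]
orientation: [0.576, 0.817, -0.001, -0.001]
wrist_force: [-0.9, 0.7, -3.7]
width: 15.3
grasp_force: 69.0
t 3.77 pos [614.6 279.8 190.9] yawY 19.62 q [ 0.25  0.63  0.97 -0.    1.54 -0.09] F [-0.9  0.7 -3.7] w 15.3 69.0
shift [ 0.4 -0.4  0.9] turn [-1.300e-01  2.000e-02  2.492e+01]
```

```bash
python3 -m crank '[[[0,0,0,0,0,10,-1],[0,0,0,0,0,20,-1],[0,0,0,0,0,25,-1],[0,0,30,0,0,25,-1],[0,0,70,0,0,25,-1],[0,0,100,0,0,25,-1],[0,0,108,0,0,25,-1],[0,0,108,0,0,25,-1],[0,0,108,0,0,25,-1]]]' 70; python3 go.py 614 280 70 -5.3
```

```text
time_s: 4.9
tool_pos: [614.4, 279.9, 86.3]
orientation: [0.738, 0.675, 0.001, 0.001]
wrist_force: [0.0, 0.1, -2.5]
width: 14.7
grasp_force: 68.8
t 4.9 pos [614.4 279.9  86.3] yawY -5.04 q [0.25 0.72 1.12 0.   1.3  0.34] F [ 0.   0.1 -2.5] w 14.7 68.8
shift [ 0.1 -0.4 16.3] turn [ 0.13 -0.05  0.26]
```

```bash
python3 -m crank '[[[0,0,8,0,0,0,-1],[0,0,16,0,0,0,-1],[0,0,16,0,0,0,-1],[0,0,16,0,0,0,0],[0,0,16,0,0,0,0],[0,0,16,0,0,0,0],[0,0,16,0,0,0,0],[0,0,-30,0,0,0,0],[0,0,-80,0,0,0,0],[0,0,-120,0,0,0,0]]]' 70; python3 go.py 442.5 108.5 200 105.2
```

```text
time_s: 6.15
tool_pos: [613.8, 279.7, 207.2]
orientation: [0.738, 0.675, 0.001, 0.0]
wrist_force: [-0.2, 0.1, -0.2]
width: 42.6
grasp_force: 0.0
t 6.15 pos [613.8 279.7 207.2] yawY -5.04 q [0.25 0.62 0.95 0.   1.57 0.34] F [-0.2  0.1 -0.2] w 42.6 0.0
shift [-185.6 -155.6    6.8] turn [ 6.000e-02 -9.000e-02  6.976e+01]
```

```bash
python3 go.py 453.5 -15.7 200 97.2
```

```text
t 6.15 pos [613.8 279.7 207.2] yawY -5.04 q [0.25 0.62 0.95 0.   1.57 0.34] F [-0.2  0.1 -0.2] w 42.6 0.0
shift [-308.4 -133.8    6.8] turn [ 6.000e-02 -1.000e-01  7.776e+01]
```

```bash
python3 -m crank '[[[-50,-22,7,0,0,10,1],[-100,-43,7,0,0,20,1],[-150,-65,7,0,0,30,1],[-200,-87,7,0,0,40,1],[-250,-108,7,0,0,50,1],[-290,-126,7,0,0,60,1],[-308,-134,7,0,0,70,1],[-308,-134,7,0,0,77.8,1],[-308,-134,7,0,0,77.8,1],[-308,-134,7,0,0,77.8,1]]]'
cat > l.py <<'E'
from h import *
from cell import ctrl
import sys
n=sys.argv[1]
t=ctrl.camera("top");cv2.imwrite(f"pics/t{n}.png",cv2.resize(t["frame"][180:380,100:400],None,fx=2.5,fy=2.5,interpolation=2)[...,::-1])
c=ctrl.camera("wrist");cv2.imwrite(f"pics/w{n}.png",c["frame"][...,::-1]);np.savez(f"pics/w{n}.npz",**c);np.savez(f"pics/t{n}.npz",**t)
P=cloud(c);Z=P[...,2];X=P[...,0];Y=P[...,1]
m=(Z>48)&(Z<66)&(X>400)&(X<510)&(Y>-50)&(Y<20);print("bar",m.sum(),np.median(Z[m]),rect(P[m]))
m=(Z>15)&(Z<32)&(X>390)&(X<520)&(Y>-70)&(Y<40)&(c["frame"].min(2)>140);print("plate",m.sum(),np.median(Z[m]),rect(P[m]))
hsv=cv2.cvtColor(c["frame"],cv2.COLOR_RGB2HSV)
g=(hsv[...,0]>60)&(hsv[...,0]<90)&(hsv[...,1]>90)&(X>530);print("jig",g.sum(),rect(P[g]),rect(plane(c,np.argwhere(g)[:,::-1],10)),np.median(Z[g]))
E
python3 l.py 2; python3 go.py 453.5 -15.7 27 97.2
```

```text
time_s: 7.4
tool_pos: [453.2, -15.2, 197.9]
orientation: [0.998, 0.064, 0.0, 0.0]
wrist_force: [-0.1, 0.3, 0.3]
width: 85.3
grasp_force: 0.0
bar 1117 59.24390428801284 [456.1 -16.5  54.9  15.2   7.3]
plate 3926 23.60544639975089 [454.9 -16.6  89.9  59.9   7.3]
jig 1075 [605.  -18.4  89.5  76.4 -89.7] [605.4 -18.6  89.8  76.7 -89.8] 11.801135441803249
t 7.5 pos [453.2 -15.1 197.8] yawY -82.72 q [-0.3   0.24  1.61 -0.    1.29  1.15] F [ 0.2 -0.3  0.3] w 85.2 0.0
shift [  0.2   0.6 170.8] turn [ 0.   -0.    0.08]
```

View pics/w2.png

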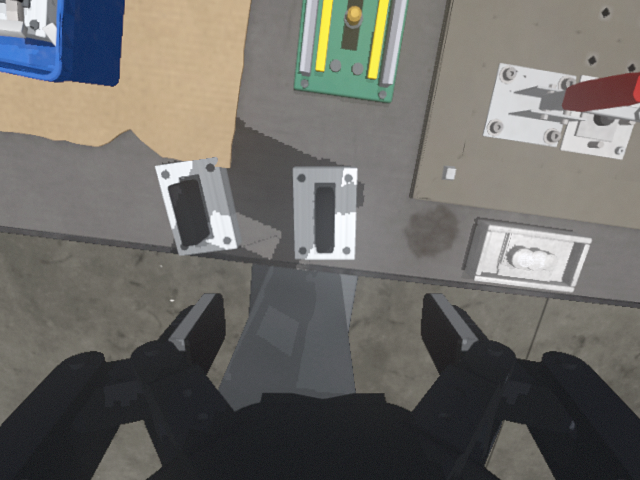

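View pics/t2.png

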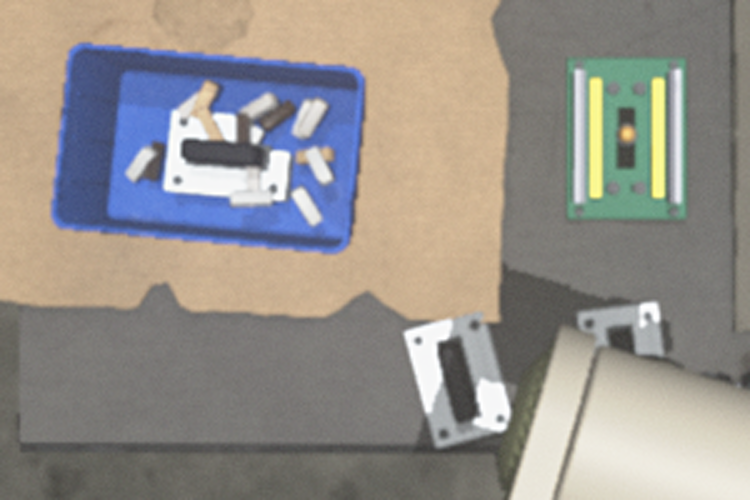

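The top view shows the chipped cover lying flat in the bin at about (225,155). The wrist view shows the sound cover's bar centred at about (325,215) and the jig at the top, with the brass pin at about (353,14). I'll grasp the cover.

```bash
python3 -m crank '[[[1.5,1.3,60,0,0,0,1],[1.5,1.3,120,0,0,0,1],[1.5,1.3,155,0,0,0,1],[1.5,1.3,170,0,0,0,1],[1.5,1.3,170,0,0,0,1],[1.5,1.3,170,0,0,0,-1],[1.5,1.3,170,0,0,0,-1],[1.5,1.3,170,0,0,0,-1],[1.5,1.3,170,0,0,0,-1],[1.5,1.3,170,0,0,0,-1]]]' 80; python3 go.py 500 -17 190 90
```

```text
time_s: 8.75
tool_pos: [455.0, -16.6, 28.3]
orientation: [0.998, 0.062, 0.0, 0.0]
wrist_force: [-1.6, -0.3, 6.1]
width: 15.1
grasp_force: 78.9
t 8.75 pos [455.  -16.6  28.3] yawY -82.84 q [-0.3   0.5   1.83 -0.    0.81  1.15] F [-1.6 -0.3  6.1] w 15.1 78.9
shift [  44.7    6.1 -161.6] turn [ 0.03 -0.05  7.16]
```

```bash
python3 -m crank '[[[0,0,-15,0,0,0,-1],[0,0,-50,0,0,0,-1],[5,0,-100,0,0,0,-1],[20,2,-140,0,0,4,-1],[35,5,-160,0,0,7.3,-1],[44,6,-160,0,0,7.3,-1],[44,6,-160,0,0,7.3,-1],[44,6,-160,0,0,7.3,-1],[44,6,-160,0,0,7.3,-1]]]' 80
cat > j.py <<'E'
from h import *
from cell import ctrl
from scipy.spatial.transform import Rotation as Ro
c=ctrl.camera("wrist");np.savez("pics/w3.npz",**c);cv2.imwrite("pics/w3.png",c["frame"][...,::-1])
t=dict(np.load("pics/t2.npz"))
for n,c in(("wrist",c),("top",t)):
    P=cloud(c);X=P[...,0];Y=P[...,1];Z=P[...,2];hsv=cv2.cvtColor(c["frame"],cv2.COLOR_RGB2HSV)
    print(n,"cam",-c["R"].T@c["t"])
    m=(hsv[...,0]>25)&(hsv[...,0]<35)&(hsv[...,1]>130)&(X>540)&(X<700)&(Y>-70)&(Y<40)
    k,l,st,ce=cv2.connectedComponentsWithStats(m.astype(np.uint8))
    for i in range(1,k):
        if st[i,4]>60:q=l==i;print("rail",ce[i].round(1),np.median(Z[q]),rect(plane(c,np.argwhere(q)[:,::-1],18)))
    m=(hsv[...,0]>10)&(hsv[...,0]<23)&(hsv[...,1]>110)&(X>590)&(X<660)&(abs(Y+18)<14)
    if m.sum():q=np.argwhere(m)[:,::-1];print("pin",m.sum(),np.percentile(Z[m],[50,95]),plane(c,q,24).mean(0).round(1),rect(plane(c,q,24)))
    m=(hsv[...,0]>60)&(hsv[...,0]<90)&(hsv[...,1]>70)&(X>540)&(X<700)&(Y>-90)&(Y<60);print("jig",np.median(Z[m]),rect(plane(c,np.argwhere(m)[:,::-1],10)))
    m=(X>540)&(X<700)&(Y>-90)&(Y<60)&(Z>29.5)&(Z<42)
    k,l,st,ce=cv2.connectedComponentsWithStats(m.astype(np.uint8))
    for i in range(1,k):
        if st[i,4]>40:q=l==i;print("wall",st[i,4],np.median(Z[q]),rect(P[q]))
E
python3 j.py;python3 go.py 500 -17 190 90
```

```text
time_s: 9.88
tool_pos: [498.6, -16.8, 187.2]
orientation: [1.0, -0.001, -0.001, -0.0]
wrist_force: [0.2, -0.3, -3.2]
width: 14.9
grasp_force: 78.3
wrist cam [570.25892039 -17.31771041 331.3942999 ]
rail [297.6  67.7] 19.66583631748528 [ 6.28e+02  4.60e+00  8.97e+01  8.10e+00 -1.00e-01]
rail [352.4  67.8] 19.63498020283432 [ 6.28e+02 -4.23e+01  8.97e+01  8.30e+00 -3.00e-01]
pin 177 [24.8639696  26.81497894] [629.8 -18.9  24. ] [629.5 -18.8  12.4  10.1  -0. ]
jig 11.75048503512247 [625.7 -18.9 118.1  91.2  -0. ]
wall 1372 34.38400063302343 [ 6.279e+02  1.640e+01  9.890e+01  8.700e+00 -2.000e-01]
wall 1377 34.25261624402538 [ 6.279e+02 -5.460e+01  9.890e+01  8.700e+00 -1.000e-01]
top cam [ 552.78162012   24.4085405  1090.47309467]
pin 22 [21.86260593 24.61800911] [629.3 -18.   24. ] [ 6.295e+02 -1.780e+01  7.500e+00  7.500e+00 -2.000e-01]
jig 8.441355456092651 [ 6.268e+02 -1.840e+01  1.182e+02  8.770e+01 -1.000e-01]
wall 164 32.0185250603255 [ 6.27e+02 -5.39e+01  9.71e+01  5.90e+00 -2.00e-01]
wall 98 31.309359295423885 [ 6.132e+02  1.700e+01  6.910e+01  5.600e+00 -1.000e-01]
t 9.93 pos [498.8 -16.9 187.4] yawY -90.14 q [-0.27  0.33  1.51 -0.    1.3   1.3 ] F [-0.2 -0.1 -3. ] w 14.7 78.3
shift [ 1.2  0.1 -2.6] turn [-0.02  0.06 -0.14]
```

View pics/w3.png

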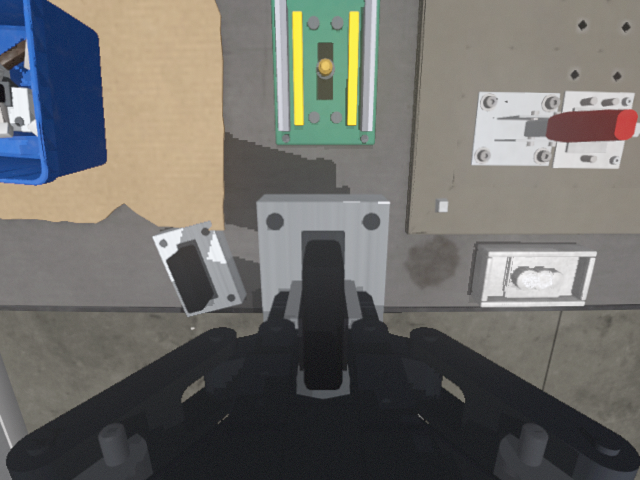

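The wrist view shows the held cover with its front edge near row 196 (columns 258–389), lined up with the jig. The rails are at columns 297 and 352, and the pin is at (325,67). Next I'll measure the cover against the jig in this same view.

```bash
python3 - <<'E'
from h import *
c=dict(np.load("pics/w3.npz"));P=cloud(c);X=P[...,0];Y=P[...,1];Z=P[...,2]
m=(Z>172)&(Z<192)&(X>505)&(X<570)&(abs(Y+17)<45)&(c["frame"].min(2)>70)
m[:, :]&=(np.arange(480)<275)[:,None]
k,l,st,ce=cv2.connectedComponentsWithStats(m.astype(np.uint8));i=1+np.argmax(st[1:,4]);q=l==i
print(st[i],np.percentile(Z[q],[5,50,95]))
uv=np.argwhere(q)[:,::-1];W=plane(c,uv,np.median(Z[q]))
for nm,A in(("plane",W),("cloud",P[q])):
    print(nm,rect(A),A.min(0),A.max(0))
# side edges per row
r=[];
for v in range(205,272,3):
    u=uv[uv[:,1]==v,0]; a=plane(c,[[u.min(),v],[u.max()+1,v]],np.median(Z[q]));r.append([*a[0][:2],*a[1][:2]])
r=np.array(r);
for s in(0,2):
    p=np.polyfit(r[:,s],r[:,s+1],1);print("edge yaw",np.degrees(np.arctan(p[0])),"y@544",np.polyval(p,520))
E
python3 go.py 612 -18.9 120 -90.2
```

```text
[ 256  197  134   78 8554] [180.7889081  182.47528174 184.85386596]
plane [527.1 -17.   60.1  37.1  90. ] [508.51783347 -47.01619062 182.47528174] [545.65772937  13.06045221 182.47528174]
cloud [526.  -16.9  60.6  36.2  89.8] [507.88828737 -47.21376471 172.00084413] [544.19089734  13.36024013 187.3235764 ]
edge yaw 0.06409190524192626 y@544 12.831581486037507
edge yaw 0.012460650743562297 y@544 -47.25525353632663
t 9.93 pos [498.8 -16.9 187.4] yawY -90.14 q [-0.27  0.33  1.51 -0.    1.3   1.3 ] F [-0.2 -0.1 -3. ] w 14.7 78.3
shift [113.3   1.8  67.2] turn [-0.02  0.06  0.06]
```

```bash
python3 -m crank '[[[30,0.5,0,0,0,0.2,-1],[70,1,10,0,0,0.2,-1],[105,1.8,40,0,0,0.2,-1],[117,1.8,70,0,0,0.2,-1],[117,1.8,90,0,0,0.2,-1],[117,1.8,100,0,0,0.2,-1],[117,1.8,106,0,0,0.2,-1],[117,1.8,106,0,0,0.2,-1],[117,1.8,106,0,0,0.2,-1]]]' 80;python3 go.py 616 -18.7 53 -90.2
```

```text
time_s: 11.05
tool_pos: [616.5, -19.1, 82.7]
orientation: [1.0, -0.003, 0.001, 0.0]
wrist_force: [-0.1, -0.0, -1.7]
width: 14.5
grasp_force: 78.3
t 11.05 pos [616.5 -19.1  82.7] yawY -90.35 q [-0.22  0.63  1.32 -0.    1.2   1.35] F [-0.1 -0.  -1.7] w 14.5 78.3
shift [-0.6 -0.4 29.7] turn [ 0.02 -0.08 -0.15]
```

```bash
python3 -m crank '[[[0,-0.3,12,0,0,-0.1,-1],[0,-0.3,22,0,0,-0.1,-1],[0,-0.3,26,0,0,-0.1,-1],[0,-0.3,28,0,0,-0.1,-1],[0,-0.3,29,0,0,-0.1,-1],[0,-0.3,30,0,0,-0.1,-1],[0,-0.3,30,0,0,-0.1,-1]]]' 80;python3 go.py 616 -18.7 53 -90.2
```

```text
time_s: 11.92
tool_pos: [616.4, -18.8, 52.3]
orientation: [1.0, -0.002, 0.0, 0.0]
wrist_force: [-0.8, 0.3, 0.3]
width: 14.6
grasp_force: 78.9
t 11.93 pos [616.4 -18.8  52.3] yawY -90.24 q [-0.22  0.67  1.35 -0.    1.13  1.35] F [-0.8  0.3  0.3] w 14.6 78.9
shift [-0.4 -0.1 -0.7] turn [ 0.01 -0.04 -0.04]
```

```bash
python3 -m crank '[[[0,0,0.5,0,0,0,-1],[0,0,1,0,0,0,-1],[0,0,1,0,0,0,-1]]]' 80;python3 go.py 616 -18.7 53 -90.2
```

```text
time_s: 12.3
tool_pos: [616.5, -18.8, 52.2]
orientation: [1.0, -0.002, 0.001, 0.0]
wrist_force: [-3.5, 1.0, 9.0]
width: 14.6
grasp_force: 80.0
t 12.3 pos [616.5 -18.8  52.2] yawY -90.24 q [-0.22  0.67  1.35 -0.    1.13  1.35] F [-3.5  1.   9. ] w 14.6 80.0
shift [-0.5 -0.1 -0.8] turn [ 0.02 -0.08 -0.04]
```

```bash
python3 -m crank '[[[2,0,1,0,0,0,-1],[4,0,1,0,0,0,-1],[6,0,1,0,0,0,-1],[8,0,1,0,0,0,-1],[9,0,1,0,0,0,-1],[10,0,1,0,0,0,-1],[11,0,1,0,0,0,-1],[11,0,1,0,0,0,-1]]]' 80;python3 go.py 616 -18.7 53 -90.2
```

```text
time_s: 13.3
tool_pos: [627.7, -18.8, 50.1]
orientation: [1.0, -0.002, 0.001, 0.0]
wrist_force: [0.5, 0.0, 1.5]
width: 14.9
grasp_force: 78.5
t 13.3 pos [627.7 -18.8  50.1] yawY -90.24 q [-0.22  0.68  1.31  0.    1.14  1.36] F [0.5 0.  1.5] w 14.9 78.5
shift [-11.6  -0.1  -2.9] turn [ 0.01 -0.08 -0.04]
```

It dropped into the hole. I'll move +0.5 mm and go down.

```bash
python3 -m crank '[[[0.5,0,1,0,0,0,-1],[0.5,0,2,0,0,0,-1],[0.5,0,3,0,0,0,-1],[0.5,0,4,0,0,0,-1],[0.5,0,4,0,0,0,-1]]]' 80;python3 go.py 616 -18.7 53 -90.2
```

```text
time_s: 13.92
tool_pos: [628.3, -18.9, 46.3]
orientation: [1.0, -0.002, 0.001, 0.0]
wrist_force: [5.4, 0.1, 2.6]
width: 15.0
grasp_force: 79.1
t 13.93 pos [628.3 -18.9  46.3] yawY -90.25 q [-0.22  0.69  1.31  0.    1.14  1.36] F [5.4 0.1 2.6] w 15.0 79.1
shift [-12.3  -0.1  -6.7] turn [ 0.02 -0.11 -0.05]
```

```bash
python3 -m crank '[[[0.7,0,0,0,0,0,-1],[0.7,0,1,0,0,0,-1],[0.7,0,2,0,0,0,-1],[0.7,0,3,0,0,0,-1],[0.7,0,4,0,0,0,-1],[0.7,0,5,0,0,0,-1],[0.7,0,5,0,0,0,-1]]]' 90;python3 go.py 616 -18.7 53 -90.2
```

```text
time_s: 14.8
tool_pos: [628.5, -18.9, 41.6]
orientation: [1.0, -0.002, 0.0, 0.0]
wrist_force: [2.4, 0.1, 8.0]
width: 14.7
grasp_force: 89.3
t 14.8 pos [628.5 -18.9  41.6] yawY -90.24 q [-0.22  0.7   1.32 -0.    1.13  1.36] F [2.4 0.1 8. ] w 14.7 89.3
shift [-12.5  -0.1 -11.4] turn [ 0.02 -0.04 -0.04]
```

```bash
python3 -m crank '[[[0.2,0,0.7,0,0,0,-1],[0.2,0,1.4,0,0,0,-1],[0.2,0,2,0,0,0,-1],[0.2,0,2,0,0,0,-1]]]' 110;python3 go.py 616 -18.7 53 -90.2
```

```text
time_s: 15.3
tool_pos: [628.6, -18.9, 41.4]
orientation: [1.0, -0.002, 0.001, 0.0]
wrist_force: [-4.5, -0.5, 22.3]
width: 14.4
grasp_force: 111.9
t 15.3 pos [628.6 -18.9  41.4] yawY -90.24 q [-0.22  0.7   1.32 -0.    1.13  1.36] F [-4.5 -0.5 22.3] w 14.4 111.9
shift [-12.6  -0.1 -11.6] turn [ 0.04 -0.07 -0.04]
```

```bash
python3 -m crank '[[[0,0,0.6,0,0,0,-1],[0,0,1,0,0,0,-1],[0,0,1,0,0,0,-1],[0,0,1,0,0,0,-1],[0,0,1,0,0,0,-1],[0,0,1,0,0,0,-1]]]' 110;python3 go.py 628.6 -18.9 41.3 -90.2
python3 - <<'E'
from h import *
from cell import ctrl
c=ctrl.camera("wrist");s=ctrl.camera("scene")
cv2.imwrite("pics/f.png",np.vstack([c["frame"][150:350,120:520],cv2.resize(s["frame"][200:350,150:450],(400,200))])[...,::-1])
P=cloud(c);Z=P[...,2];X=P[...,0];Y=P[...,1]
m=(X>640)&(X<672)&(abs(Y+18.9)<28)&(Z>22)&(Z<48);a=np.linalg.lstsq(np.c_[X[m]-628,Y[m]+19,np.ones(m.sum())],Z[m],rcond=None)[0]
w=(Z>29.5)&(Z<42)&(abs(X-640)<40)&((abs(Y-16.4)<4)|(abs(Y+54.6)<4))
print("plate z/tilt",np.median(Z[m]),a,"wall top",np.median(Z[w]))
E
```

```text
time_s: 16.05
tool_pos: [628.6, -18.9, 41.3]
orientation: [1.0, -0.002, 0.001, 0.0]
wrist_force: [-7.2, -0.4, 28.6]
width: 14.3
grasp_force: 112.9
t 16.05 pos [628.6 -18.9  41.3] yawY -90.23 q [-0.22  0.7   1.32 -0.    1.13  1.36] F [-7.2 -0.4 28.6] w 14.3 112.9
shift [ 0. -0.  0.] turn [ 0.05 -0.1  -0.03]
plate z/tilt 36.733411628564944 [ 1.19144179e-03 -5.57378327e-04  3.70695893e+01] wall top 34.201049074624706
```

View pics/f.png

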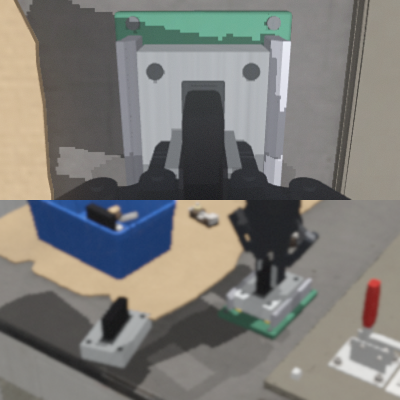

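The picture shows the cover flat between the walls, gripped, with the other sound cover still in place. The plate top is level and at about 35 mm once the depth bias is taken off, so it is on its stops.

```bash
python3 -c "
from cell import ctrl
print(ctrl.close_job())"
```

```text
the job is handed in; nothing more can be done
None
```

The chipped cover is in the scrap bin, and a sound cover is over the pin and held down on its stops at about 29 N; I handed the job in at 16 s, with no verdict returned.

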